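# Open the organiser and point out the next two parts to join

## Task

Show the pencil assembler which two parts to join next. With your fingertips, gently push the organiser's clear sliding door fully open by its blue rib, then point down at the rose-gold cone tip, holding the fingertips still a centimetre or two above it for two seconds, and after that point in the same way at the open top end of the graphite-black barrel for two seconds. Nothing is to be grasped or lifted: touch nothing but the organiser, leave every other part where it stands, and finish with the hand clear of everything and the door still open.

Things in the scene. Friction and masses are not known exactly. Their poses are not given: they have to be found in the camera images.
- organiser: Clear acrylic organiser, fixed to the table, 150 (x) by 190 (y) by 42 mm high (49 mm over the door rails along its -x and +x edges), open on top, walls and floor 4 mm, white floor liner. One full-height divider along x = 0 and one along y = 0 make four cells. The door starts over the two +y cells, where the two cone tips stand, one in each cell; the -y cells hold thin grey and black spares, fixed. Origin: centre of the underside; z up.
- door (a joint): Clear sliding door, a flat 3 mm plate lying on top of the organiser (138 mm along x, 94 mm along y, upper face 45.5 mm above the table). Value in m: 0 = shut over the +y cells; grows as the door slides along the organiser's -y axis, to 0.092 = fully open (stop), over the -y cells. It starts between 0 and 0.025, slides with about 1 to 2 N and stays where it is left.
- rib_top (a point): Middle of the top edge of the blue finger rib that stands upright on the door near its +y edge; axes as the organiser's. The rib is 70 mm long (x), 6 mm thick (y) and stands 24 mm above the door; this point is 69.5 mm above the table and moves with the door. Push the rib's +y face towards the organiser's -y, with shut fingers pointing down, their ends 5 to 10 mm above the door plate.
- rose_tip: Rose-gold (pinkish copper) cone tip, loose, standing point up on its 15 mm wide foot, 30 mm high; origin at the middle of its foot, z up. It stands in one of the two +y cells, on the organiser's 4 mm floor, so its top is 34 mm above the table. It topples easily.
- rose_tip_top (a point): Top of the rose-gold cone tip, the place to point at, 34 mm above the table. z up.
- dark_tip: Dark steel cone tip of the same shape and size, loose, standing in the other +y cell; not the one wanted. Origin at the middle of its foot.
- barrel: Graphite-black pencil barrel, 13 mm in diameter, 105 mm long, with a thin steel band near its top, loose, standing upright in the block's 22 mm deep hole. Origin at its lower end, 8 mm above the table; z up along the barrel.
- barrel_mouth (a point): Open top end of the barrel, the place to point at, 113 mm above the table; z up.
- block: Aluminium assembly block, 60 by 60 by 30 mm, fixed, with the hole in the middle of its top that holds the barrel. Origin: centre of the underside.
- bowl: White melamine bowl, 110 mm across the rim, 45 mm high, loose; leave alone. Origin: centre of the underside.
- sleeve_a: Frosted grip sleeve, a tube 16 mm in diameter, 34 mm high, standing on end, loose; leave alone. Origin: centre of the underside.
- sleeve_b: Second frosted grip sleeve, the same; leave alone.
Things that resemble listed ones, but are neither listed nor needed, are in the scene too. What is shaped like the organiser but green or red is not meant.

How it is judged:
By the outcome, as a careful person would: the job done as asked, in the order asked, and still so for the second after the job is handed in, with the robot touching nothing.
It also fails if it takes over 64 s, if anything falls off the work surface, if the arm or the gripper's body presses on something with over 40 N, if the wrist force passes 120 N, or if a joint passes its speed limit or range.

## Robot

A 7-joint arm with a two-finger parallel gripper is mounted at the origin on the work surface. World frame = base frame: x ahead of the robot, y to its left, z up, the work surface at z = 0. Lengths are in m, angles in rad, forces in N, time in s.
With the tool pointing down it reaches from about 0.425 to 0.875 m from the base axis. Payload 4.7 kg.
Tool frame: the origin (TCP) lies midway between the tips of the shut fingers; the grasp point (between the pads) lies 19 mm behind it; x points along the fingers, z is the direction in which the jaws open and shut, and the axes are right-handed (so a half turn about x gives the same grasp; the last joint's range is limited). The gripper opens to 87 mm and grips with 3 to 60 N. Pads are 19 mm wide; open, the fingers measure 117 mm over their backs; the gripper's body (75 mm by 190 mm) begins 51 mm behind the grasp point.
Start: joints at [-1.114, 0.321, -0.07, 1.45, 0.023, 1.371, -0.057], TCP at [0.279, 0.587, 0.223] pointing down, gripper open.
Joint ranges: [-2.86, 2.86], [-0.3, 2.09], [-1.38, 1.24], [0.06, 2.45], [-1.56, 4.7], [0.09, 2.05], [-2.69, 2.69]. Speed limits (rad/s): [2.57, 2.57, 3.14, 3.14, 3.14, 3.14, 3.14].

## Interface

Orientations are given as a rotation vector (axis times angle).
In Python, from bench import ctrl, vision, close_job gives the robot as it stands. The module is installed in compiled form; this text tells all that it offers.
- The arm moves only by the tool servo_tool, never from a script. Its argument "commands" is a list that holds one entry, the list of rows, each a list of 7 numbers: the turn, a rotation vector about the tool's x, y, z in degrees, then the shift along the tool's x, y, z in mm, then the finger opening in mm, from 0 to 87. In form: [[[wx, wy, wz, x, y, z, grip], ...]]. A call has 1 to 5 rows; each row is the pose to reach, as a shift and turn from the pose commanded when the call began, along the tool's axes at that moment; what a row does not reach only later rows make up. A row lasts 1/8 s, in which the tool goes at most 62.5 mm and 10.7 degrees, less where a joint would pass 70% of its speed; a pose out of reach is approached as far as the arm can. A call with a gripper value outside its range is refused whole. The fingers move at their own pace and stop on an object; "newtons" is the grip in N (left out, the last holds). Time passes only in rows, so rows that repeat a pose let the fingers close. It gives the time, the measured TCP pose, the force and the opening at its end, in the units of the state.
- ctrl.get_state(): the state, without advancing time (a new reading comes with each control period).
- vision.get_image(name): name is "scene" or "side" or "wrist"; returns the picture (384x512x3 uint8, red, green, blue); there is no depth.
- vision.camera_info(name): a dict with "fov_y" (degrees; the focal length in pixels is half the picture's height over the tangent of half this angle, whatever the lens; pixels are square), "cx", "cy" (the principal point, pixels), "dist" ([k1, k2, p1, p2, k3] as OpenCV has them; the pictures are not rectified), "pose" (4x4, takes a point from camera to world coordinates). Camera axes: x right, y down, z forward; pixel columns grow to the right and rows downward; lengths in m; the calibration is good to about 2 mm. A picture is of the moment at which its call begins: read the wrist's pose just before it. camera_info takes no time and is no camera call; for the wrist camera it gives the pose at the moment of the call.
- close_job(): hands the job in, once; it reports no verdict.
The state is a dict: "time": time; "joint_positions": joint angles; "qd": joint speeds; "joint_torque": joint torques, N m; "position": TCP position; "tool_rot": TCP orientation; "ft_force": force on the tool from outside, world axes, zero at the start; "torque": the same for the moment, N m; "grip_width": opening from 0.0 (shut) to 1.0 (fully open).
Only numpy, scipy, OpenCV 4.12 (cv2) and the standard library are available. Lean on these libraries where they do the work, as an engineer would, in place of code of your own. Each camera call takes 0.05 s, during which the arm holds its last target. There are 200 camera calls.

## Working session

There is one attempt and no reset: what is moved stays moved. The work goes in short steps, Python scripts to look and compute and a tool call to move; the robot and the scene stay as the last step left them, time stands still between calls to the robot, and variables do not carry over. Pictures are saved under pics/ and viewed, about 8 in all and at most 12, crops included, and the job is handed in when it is done.

Besides the shell and the picture viewer there is one more tool, called after ">>>" as name([rows], argument=value, ...), one row to a line, values as JSON. servo_tool: Moves the arm, as the interface text tells. Its arguments: {"type":"object","properties":{"commands":{"type":"array"},"newtons":{"type":"number"}},"required":["commands"]}

```bash
mkdir -p pics
python3 - <<'E'
from bench import ctrl, vision
import cv2, numpy as np
s=ctrl.get_state();print({k:np.round(v,3).tolist() for k,v in s.items() if k in('time','position','tool_rot','grip_width')})
for n in('scene','side'):
    im=vision.get_image(n);cv2.imwrite(f'pics/{n}0.png',im[:,:,::-1]);i=vision.camera_info(n);print(n,i['fov_y'],i['cx'],i['cy'],i['dist'],np.round(i['pose'],3).tolist())
E
```

```text
{'time': 0.0, 'position': [0.278, 0.587, 0.221], 'tool_rot': [-0.878, 1.388, 0.876], 'grip_width': 1.002}
scene 55.690830327140645 254.24104786784636 192.15466349869038 [0.01100693 0.         0.         0.         0.        ] [[-0.813, 0.385, -0.436, 0.988], [0.582, 0.527, -0.62, 0.637], [-0.009, -0.758, -0.652, 0.772], [0.0, 0.0, 0.0, 1.0]]
side 44.14689356004064 250.98719450275118 190.18477128430035 [-0.11099063  0.          0.          0.          0.        ] [[0.97, -0.158, 0.185, 0.311], [-0.243, -0.618, 0.748, -0.837], [-0.004, -0.77, -0.637, 0.808], [0.0, 0.0, 0.0, 1.0]]
```

View pics/scene0.png

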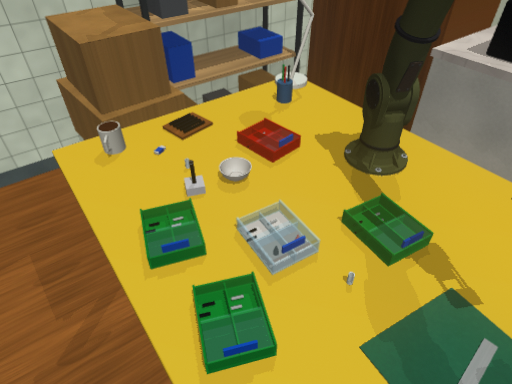

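View pics/side0.png

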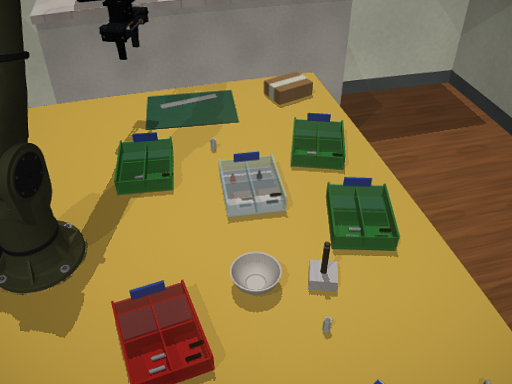

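Scene view: clear organiser at about (278,236), with the block and barrel at (193,175). Side view: organiser (252,186), rib (246,156), rose tip ≈(233,177), dark tip ≈(260,174), barrel top ≈(326,243). Next I'll measure and view enlarged crops.

```bash
cat > h.py <<'E'
from bench import ctrl, vision
import cv2, numpy as np
from scipy.spatial.transform import Rotation as R
def K(i):
    f=192/np.tan(np.radians(i['fov_y'])/2); return np.array([[f,0,i['cx']],[0,f,i['cy']],[0,0,1]])
def ray(i,p):
    q=cv2.undistortPoints(np.float64([[p]]),K(i),np.array(i['dist']))[0,0]
    T=np.array(i['pose']); return T[:3,3],T[:3,:3]@[q[0],q[1],1]
def onz(i,p,z):
    o,d=ray(i,p); return o+d*(z-o[2])/d[2]
def proj(i,P):
    T=np.linalg.inv(i['pose']); return cv2.projectPoints(np.float64(P).reshape(-1,3),cv2.Rodrigues(T[:3,:3])[0],T[:3,3],K(i),np.array(i['dist']))[0][:,0]
def tri(a,p,b,q):
    o,d=ray(a,p);u,e=ray(b,q);d/=np.linalg.norm(d);e/=np.linalg.norm(e)
    s=np.linalg.lstsq(np.c_[d,-e],u-o,rcond=None)[0];A=o+d*s[0];B=u+e*s[1];return (A+B)/2,np.linalg.norm(A-B)
def blobs(m,mn=4):
    n,l,st,c=cv2.connectedComponentsWithStats(m.astype('uint8'));return [(st[k].tolist(),c[k].round(1).tolist()) for k in range(1,n) if st[k,4]>=mn]
E
python3 - <<'E'
from h import *
C={n:vision.camera_info(n) for n in('scene','side')}
I={n:cv2.imread(f'pics/{n}0.png') for n in C}
roi={'scene':(225,195,105,80),'side':(210,145,90,75)}
for n in C:
    x,y,w,h=roi[n];hsv=cv2.cvtColor(I[n],cv2.COLOR_BGR2HSV)
    m=cv2.inRange(hsv,(105,120,60),(130,255,255));z=np.zeros_like(m);z[y:y+h,x:x+w]=m[y:y+h,x:x+w]
    c=cv2.findContours(z,0,2)[0];c=max(c,key=cv2.contourArea);print(n,'rib',cv2.approxPolyDP(c,1.5,True)[:,0].tolist(),cv2.contourArea(c))
    print(n,np.round(cv2.boxPoints(cv2.minAreaRect(c)),1).tolist())
a=cv2.resize(I['scene'][195:275,225:330],None,fx=5,fy=5,interpolation=2)[:, :525]
b=cv2.resize(I['side'][148:220,215:290],None,fx=5,fy=5,interpolation=2)
bb=cv2.resize(I['scene'][150:200,175:255],None,fx=3,fy=3,interpolation=2)
d=cv2.resize(I['side'][235:300,295:350],None,fx=3,fy=3,interpolation=2)
cv=np.zeros((600,800,3),'uint8');cv[:400,:425]=a[:, 50:475];cv[:360,425:800]=b;cv[400:550,:240]=bb;cv[400:595,425:590]=d
cv2.imwrite('pics/crop1.png',cv)
E
```

```text
scene rib [[304, 236], [283, 245], [282, 252], [302, 243]] 142.5
scene [[279.3999938964844, 246.8000030517578], [303.3999938964844, 234.8000030517578], [306.3999938964844, 240.8000030517578], [282.3999938964844, 252.8000030517578]]
side rib [[258, 152], [234, 154], [234, 160], [258, 158]] 150.0
side [[233.39999389648438, 153.89999389648438], [257.8999938964844, 151.39999389648438], [258.70001220703125, 158.60000610351562], [234.10000610351562, 161.10000610351562]]
```

View pics/crop1.png

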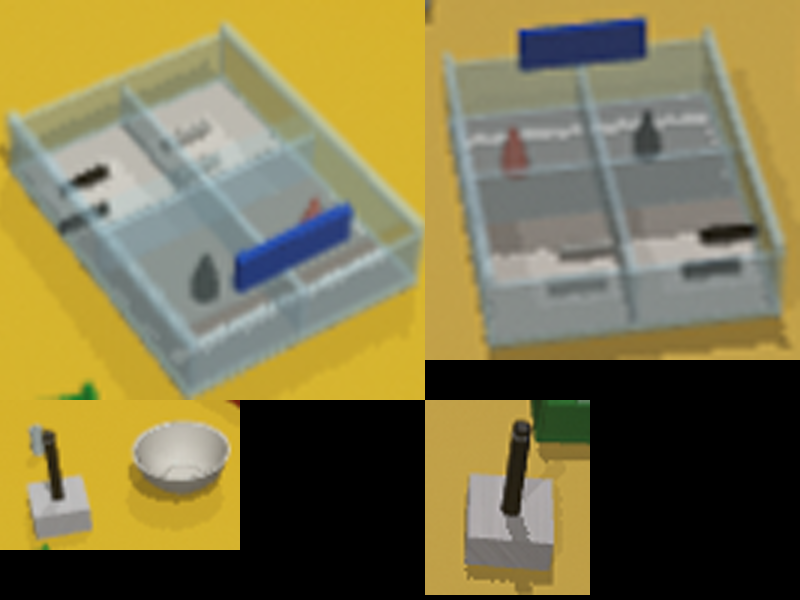

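Crops: in the side view the rose tip's top is at (232.6,173.2), in the −x cell, with the dark tip in the +x cell. The rib is clear in both views. The barrel mouth is at side (327,243), scene (191,161).

Run:
```python
from h import *
S,D=vision.camera_info('scene'),vision.camera_info('side')
u=lambda x,y:(224.6+(x+50)/5,194.6+y/5); v=lambda x,y:(214.6+(x-425)/5,147.6+y/5)
def show(t,p,q,z): print(t,*[np.round(a,4) for a in (*tri(S,p,D,q),onz(S,p,z)[:2],onz(D,q,z)[:2])])
show('rose',u(313,198),v(513,126),.034)
show('dark',u(207,254),v(648,110),.034)
show('ribR(+x)',u(234,252),v(645,20),.0695)
show('ribL(-x)',u(351,207),v(519,30),.0695)
show('mouth',(190.8,160.8),(326.8,242.8),.113)
# organiser top corners
show('c+x+y',u(192,350),v(708,32),.049)
show('c+x-y',u(12,118),v(782,252),.049)
show('c-x-y',u(224,28),v(485,288),.049)
show('c-x+y',u(422,222),v(445,58),.049)
w=vision.camera_info('wrist');s=ctrl.get_state();Rt=R.from_rotvec(s['tool_rot']).as_matrix();print(Rt.round(3),s['position'])
T=np.array(w['pose']);print('cam in tool',(Rt.T@(T[:3,3]-s['position'])).round(4),(Rt.T@T[:3,:3]).round(3),w['fov_y'])
```

```text
rose [0.5038 0.1506 0.0366] 0.0008 [0.5025 0.1488] [0.5042 0.1543]
dark [0.5765 0.1476 0.0364] 0.0018 [0.5742 0.1463] [0.578  0.1501]
ribR(+x) [0.5839 0.179  0.0727] 0.0004 [0.5823 0.1768] [0.5849 0.1835]
ribL(-x) [0.5157 0.1895 0.0711] 0.0011 [0.5141 0.1886] [0.5166 0.1913]
mouth [ 0.6204 -0.2242  0.1144] 0.0004 [ 0.6194 -0.226 ] [ 0.6211 -0.2231]
c+x+y [0.6251 0.198  0.0446] 0.0004 [0.6271 0.2007] [0.6234 0.192 ]
c+x-y [0.608  0.0084 0.0443] 0.0025 [0.6093 0.0128] [0.6072 0.0025]
c-x-y [0.4612 0.019  0.043 ] 0.0005 [0.4658 0.024 ] [0.4598 0.0124]
c-x+y [0.4772 0.2052 0.0485] 0.0009 [0.4771 0.2056] [0.4774 0.204 ]
[[-0.001 -0.904  0.428]
 [-0.002  0.428  0.904]
 [-1.    -0.    -0.002]] [0.27830074 0.58685582 0.22157269]
cam in tool [-0.162   0.0758  0.0004] [[-0.001 -0.279  0.96 ]
 [-0.    -0.96  -0.279]
 [ 1.    -0.     0.001]] 71.06534724019586
```

The numbers agree: rose tip z 0.037 against 0.034 expected, mouth z 0.114 against 0.113, rib length 69 mm against 70. The organiser's centre is ≈(0.543,0.108), yaw ≈ −4.5°. First move: shut the fingers and go halfway to a spot behind the rib, staying high.

>>> servo_tool([
  [[7,0,0,0,-40,-21,0],[14,0,0,0,-81,-43,0],[21,0,0,0,-121,-64,0],[28,0,0,0,-162,-85,0],[35,0,0,0,-202,-106,0]],
])

```text
time: 0.72
position: [0.4163, 0.4035, 0.2222]
tool_rot: [-0.402, 1.534, 0.402]
ft_force: [0.8, 0.0, 0.3]
grip_width: 0.518
```

```bash
cat > go.py <<'E'
from h import *
import sys
# usage: go.py x y z [yaw of tool z deg]
def rel(tx,ty,tz,yaw=-4.5):
    s=ctrl.get_state();M=R.from_rotvec(s['tool_rot']).as_matrix();a=np.radians(yaw)
    x=np.array([0,0,-1.]);z=np.array([np.cos(a),np.sin(a),0]);G=np.c_[x,np.cross(z,x),z]
    print('t',round(s['time'],3),'pos',np.round(s['position'],4),'F',np.round(s['ft_force'],2),'grip',np.round(s['grip_width'],3))
    print('turn',np.degrees(R.from_matrix(M.T@G).as_rotvec()).round(1),'shift mm',(1000*M.T@(np.array([tx,ty,tz])-s['position'])).round(1))
if __name__=='__main__': rel(*map(float,sys.argv[1:]))
E
python3 go.py .552 .222 .22
```

```text
t 0.725 pos [0.4163 0.4035 0.2222] F [0.77 0.02 0.3 ] grip 0.518
turn [33.9 -0.   0. ] shift mm [   2.2 -224.7   29.2]
```

>>> servo_tool([
  [[7,0,0,0,-45,6,0],[14,0,0,0,-90,12,0],[21,0,0,0,-135,18,0],[28,0,0,0,-180,24,0],[34,0,0,0,-225,29,0]],
])

```text
time: 1.35
position: [0.5526, 0.2225, 0.2222]
tool_rot: [0.062, 1.57, -0.063]
ft_force: [1.1, 0.3, -0.7]
grip_width: 0.016
```

>>> servo_tool([
  [[0,0,0,0,0,0,0],[0,0,0,0,0,0,0],[0,0,0,0,0,0,0]],
])

```text
time: 1.72
position: [0.5511, 0.2255, 0.2223]
tool_rot: [0.058, 1.571, -0.057]
ft_force: [0.5, -0.2, 0.1]
grip_width: 0.002
```

Run:
```python
from h import *
s=ctrl.get_state();print(s['time'],s['position'],s['tool_rot'],s['ft_force'],s['grip_width'])
w=vision.camera_info('wrist');im=vision.get_image('wrist')[:,:,::-1].copy();cv2.imwrite('pics/w1.png',im)
np.save('w1.npy',w,allow_pickle=True)
for t,P in dict(rose=[.5035,.152,.034],dark=[.576,.148,.034],ribmid=[.55,.184,.0695],tcp=s['position']).items(): print(t,proj(w,P)[0].round(1))
hsv=cv2.cvtColor(im,cv2.COLOR_BGR2HSV);m=cv2.inRange(hsv,(105,120,60),(130,255,255))
c=max(cv2.findContours(m,0,2)[0],key=cv2.contourArea);print(cv2.boxPoints(cv2.minAreaRect(c)).round(1).tolist(),cv2.approxPolyDP(c,2,True)[:,0].tolist())
```

```text
1.725 [0.55107733 0.22548199 0.22229387] [ 0.05785831  1.57085143 -0.05711442] [ 0.5072069  -0.19495133  0.07832187] 0.001516963527986065
rose [226.4 224.5]
dark [277.8 223.7]
ribmid [257.7 209.9]
tcp [255.3 232.5]
[[439.5, 66.19999694824219], [444.0, 55.20000076293945], [502.8999938964844, 79.30000305175781], [498.3999938964844, 90.30000305175781]] [[440, 65], [486, 85], [501, 84], [502, 81], [455, 60]]
```

View pics/w1.png

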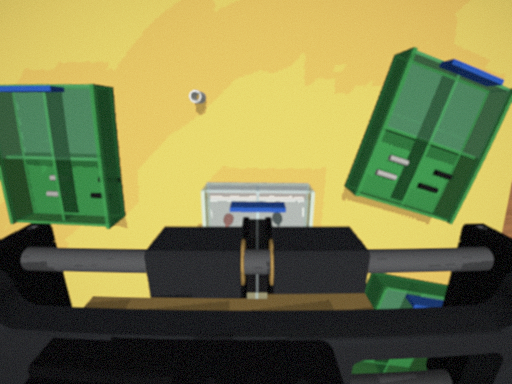

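Wrist view: rib at (231–285, 207), running parallel to the jaws; I predicted (257.7,209.9). The rose tip is at ≈(229,219) on the left and the dark tip at ≈(277,217). I'll measure those blobs and rib edges more finely.

Run:
```python
from h import *
w=np.load('w1.npy',allow_pickle=True).item();im=cv2.imread('pics/w1.png')
x,y,a,b=195,180,125,52
cv2.imwrite('pics/w1c.png',cv2.resize(im[y:y+b,x:x+a],None,fx=6,fy=6,interpolation=cv2.INTER_NEAREST))
h=cv2.cvtColor(im,cv2.COLOR_BGR2HSV)
z=cv2.inRange(h,(105,120,60),(130,255,255));z[:,:195]=0;z[:,320:]=0;z[:180]=0;z[230:]=0
print('rib',[q for q in blobs(z)])
```

```text
rib [([230, 203, 55, 10, 478], [257.9, 207.0])]
```

View pics/w1c.png

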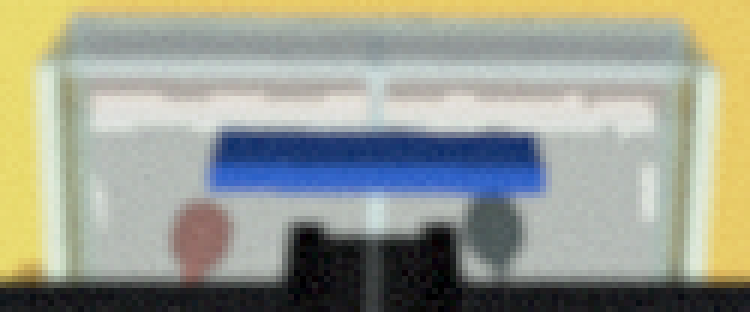

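The crop shows the rose top at ≈(227,226), in line with the 3D estimate, and the rib's bright top face on rows 207.5–211.7.

```bash
python3 - <<'E'
from h import *
w=np.load('w1.npy',allow_pickle=True).item()
c=lambda x,y:(194.5+x/6,179.5+y/6)
for p in [(212,165),(540,165),(208,190),(545,190)]: print(onz(w,c(*p),.0695).round(4))
for p in [(192,276),(502,272)]: print(onz(w,c(*p),.034).round(4))
for p in [(40,65),(715,65)]: print(onz(w,c(*p),.049).round(4))
E
python3 go.py .551 .226 .0535
```

```text
[0.5158 0.1904 0.0695]
[0.5836 0.1854 0.0695]
[0.5144 0.185  0.0695]
[0.5844 0.1798 0.0695]
[0.5035 0.1505 0.034 ]
[0.5764 0.1462 0.034 ]
[0.478  0.2088 0.049 ]
[0.6243 0.1981 0.049 ]
t 1.775 pos [0.5512 0.2254 0.2224] F [ 0.38 -0.2  -0.13] grip 0.006
turn [ 0.3 -0.  -0. ] shift mm [ 1.689e+02  5.000e-01 -1.000e-01]
```

>>> servo_tool([
  [[0,0,0,40,0,0,0],[0,0,0,80,0,0,0],[0,0,0,120,0,0,0],[0,0,0,155,0,0,0],[0,0,0,169,0,0,0]],
])

```text
time: 2.4
position: [0.5502, 0.2242, 0.0514]
tool_rot: [0.057, 1.573, -0.06]
ft_force: [-0.3, -0.2, -0.2]
grip_width: 0.001
```

>>> servo_tool([
  [[0,0,0,0,-3,0,0],[0,0,0,0,-7,0,0],[0,0,0,0,-11,0,0],[0,0,0,0,-15,0,0],[0,0,0,0,-19,0,0]],
])

```text
time: 3.02
position: [0.5509, 0.2045, 0.054]
tool_rot: [0.06, 1.569, -0.06]
ft_force: [-0.5, -0.7, 0.1]
grip_width: 0.003
```

>>> servo_tool([
  [[0,0,0,0,-2,0,0],[0,0,0,0,-5,0,0],[0,0,0,0,-8,0,0],[0,0,0,0,-11,0,0],[0,0,0,0,-14,0,0]],
])

```text
time: 3.65
position: [0.5496, 0.191, 0.0536]
tool_rot: [0.06, 1.57, -0.059]
ft_force: [0.0, 1.3, -0.3]
grip_width: 0.004
```

Contact at about 1.3 N. Continuing the push gently.

>>> servo_tool([
  [[0,0,0,0,-4,0,0],[0,0,0,0,-8,0,0],[0,0,0,0,-12,0,0],[0,0,0,0,-16,0,0],[0,0,0,0,-20,0,0]],
])

```text
time: 4.28
position: [0.5479, 0.1707, 0.0536]
tool_rot: [0.06, 1.57, -0.06]
ft_force: [-0.9, 2.4, 0.2]
grip_width: 0.005
```

>>> servo_tool([
  [[0,0,0,0,-4,0,0],[0,0,0,0,-8,0,0],[0,0,0,0,-12,0,0],[0,0,0,0,-16,0,0],[0,0,0,0,-20,0,0]],
])

```text
time: 4.9
position: [0.5465, 0.1507, 0.0536]
tool_rot: [0.06, 1.57, -0.06]
ft_force: [-0.4, 1.1, 0.4]
grip_width: 0.0
```

>>> servo_tool([
  [[0,0,0,0,-4,0,0],[0,0,0,0,-8,0,0],[0,0,0,0,-12,0,0],[0,0,0,0,-15,0,0],[0,0,0,0,-18,0,0]],
])

```text
time: 5.52
position: [0.5452, 0.1329, 0.0536]
tool_rot: [0.06, 1.57, -0.06]
ft_force: [-0.3, 1.1, 0.8]
grip_width: 0.005
```

>>> servo_tool([
  [[0,0,0,0,-3,0,0],[0,0,0,0,-6,0,0],[0,0,0,0,-8,0,0],[0,0,0,0,-10,0,0],[0,0,0,0,-12,0,0]],
])

```text
time: 6.15
position: [0.5442, 0.121, 0.0536]
tool_rot: [0.06, 1.57, -0.06]
ft_force: [-0.5, 1.2, -0.2]
grip_width: 0.008
```

>>> servo_tool([
  [[0,0,0,0,-1,0,0],[0,0,0,0,-2,0,0],[0,0,0,0,-3,0,0],[0,0,0,0,-4,0,0],[0,0,0,0,-5,0,0]],
])

```text
time: 6.78
position: [0.5439, 0.1171, 0.0537]
tool_rot: [0.061, 1.57, -0.058]
ft_force: [-0.4, 4.7, -1.0]
grip_width: 0.006
```

>>> servo_tool([
  [[0,0,0,0,-0.5,0,0],[0,0,0,0,-1,0,0],[0,0,0,0,-1.5,0,0],[0,0,0,0,-2,0,0]],
])

```text
time: 7.28
position: [0.5439, 0.117, 0.0537]
tool_rot: [0.061, 1.569, -0.056]
ft_force: [-1.0, 8.4, -2.3]
grip_width: 0.004
```

Hard stop: position frozen while the force rose to 8.4 N. Backing off, rising and checking.

>>> servo_tool([
  [[0,0,0,0,5,0,0],[0,0,0,0,17,0,0],[0,0,0,-30,20,0,0],[0,0,0,-75,20,0,0],[0,0,0,-110,20,0,0]],
])

```text
time: 7.9
position: [0.5459, 0.1339, 0.1654]
tool_rot: [0.06, 1.568, -0.06]
ft_force: [0.2, 0.4, -0.6]
grip_width: 0.001
```

>>> servo_tool([
  [[0,0,0,0,0,0,0],[0,0,0,0,0,0,0]],
])

```text
time: 8.15
position: [0.5449, 0.1339, 0.163]
tool_rot: [0.059, 1.571, -0.06]
ft_force: [-0.1, -0.2, -0.6]
grip_width: 0.005
```

```bash
python3 - <<'E'
from h import *
w=vision.camera_info('wrist');a=vision.get_image('wrist')[:,:,::-1].copy();np.save('w2.npy',w,allow_pickle=True);cv2.imwrite('pics/w2.png',a)
b=vision.get_image('side')[:,:,::-1].copy();cv2.imwrite('pics/side2.png',b)
print(proj(w,[.5035,.151,.034]),proj(w,[.5764,.147,.034]))
cv=np.zeros((600,800,3),'uint8');cv[:300,:400]=cv2.resize(a,(400,300));cv[:360,425:800]=cv2.resize(b[148:220,215:290],None,fx=5,fy=5,interpolation=2)
x,y=proj(w,[.54,.149,.034])[0].astype(int);c=cv2.resize(a[y-45:y+30,x-65:x+65],None,fx=3,fy=3);cv[305:305+c.shape[0],:c.shape[1]]=c;print(x-65,y-45)
cv2.imwrite('pics/c2.png',cv)
E
python3 go.py .5035 .151 .12
```

```text
[[217.47262236 170.36731189]] [[283.5306894  168.97050608]]
185 124
t 8.25 pos [0.5444 0.1337 0.1621] F [-0.03 -0.32 -0.24] grip 0.003
turn [ 0.1 -0.1  0.1] shift mm [ 42.2  14.2 -42. ]
```

View pics/c2.png

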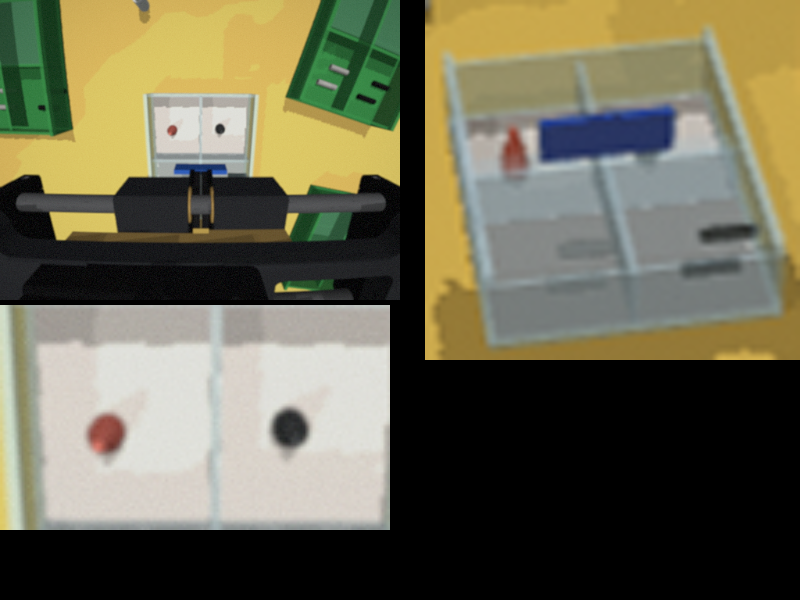

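Door is now over the −y cells with both tips still standing. The rose blob in the wrist view is near (220,167), 2–3 px from my prediction, so I'll refine it.

Run:
```python
from h import *
w=np.load('w2.npy',allow_pickle=True).item();a=cv2.imread('pics/w2.png');D=vision.camera_info('side');b=cv2.imread('pics/side2.png')
for n,im,i,x,y,X,Y in(('w',a,w,200,150,240,190),('s',b,D,225,165,240,186)):
    h=cv2.cvtColor(im,cv2.COLOR_BGR2HSV);m=(cv2.inRange(h,(0,85,40),(11,255,255))|cv2.inRange(h,(165,85,40),(180,255,255)));z=np.zeros_like(m);z[y:Y,x:X]=m[y:Y,x:X]
    B=max(blobs(z),key=lambda q:q[0][4]);print(n,B,'foot-plane',onz(i,B[1],.004).round(4),'z.015',onz(i,B[1],.015).round(4))
    print(' extr y top/bot at z=.034',onz(i,(B[1][0],B[0][1]),.034).round(4),onz(i,(B[1][0],B[0][1]+B[0][3]-1),.034).round(4))
```

```text
w ([215, 161, 11, 12, 106], [219.9, 166.5]) foot-plane [0.502  0.1494 0.004 ] z.015 [0.5037 0.1515 0.015 ]
 extr y top/bot at z=.034 [0.5074 0.1612 0.034 ] [0.506 0.149 0.034]
s ([231, 173, 4, 8, 24], [232.4, 177.3]) foot-plane [0.5079 0.1727 0.004 ] z.015 [0.5052 0.1589 0.015 ]
 extr y top/bot at z=.034 [0.5045 0.1533 0.034 ] [0.4981 0.1237 0.034 ]
```

>>> servo_tool([
  [[0,0,0,10,5,-14,0],[0,0,0,21,10,-28,0],[0,0,0,32,14,-41,0],[0,0,0,42,14,-41,0],[0,0,0,52,14,-41,0]],
])

```text
time: 8.88
position: [0.5058, 0.1508, 0.1109]
tool_rot: [0.06, 1.57, -0.06]
ft_force: [0.9, -1.0, -0.3]
grip_width: 0.006
```

```bash
python3 go.py .5045 .151 .049
```

```text
t 8.875 pos [0.5058 0.1508 0.1109] F [ 0.9  -1.02 -0.31] grip 0.006
turn [0.1 0.  0. ] shift mm [61.9  0.1 -1.3]
```

>>> servo_tool([
  [[0,0,0,18,0,0,0],[0,0,0,34,0,-1,0],[0,0,0,46,0,-1,0],[0,0,0,55,0,-1,0],[0,0,0,61,0,-1,0]],
])

```text
time: 9.5
position: [0.5045, 0.1511, 0.0501]
tool_rot: [0.06, 1.57, -0.06]
ft_force: [0.7, -0.6, -0.3]
grip_width: 0.001
```

>>> servo_tool([
  [[0,0,0,0,0,0,0],[0,0,0,0,0,0,0],[0,0,0,0,0,0,0],[0,0,0,0,0,0,0],[0,0,0,0,0,0,0]],
])

```text
time: 10.12
position: [0.5045, 0.1512, 0.0507]
tool_rot: [0.06, 1.57, -0.06]
ft_force: [-0.2, -0.2, -0.7]
grip_width: 0.007
```

Run:
```python
from h import *
b=vision.get_image('side')[:,:,::-1].copy();c=vision.get_image('scene')[:,:,::-1].copy()
S,D=vision.camera_info('scene'),vision.camera_info('side');s=ctrl.get_state();print(s['time'],s['position'],proj(S,s['position']),proj(D,s['position']))
cv2.imwrite('pics/p1.png',np.hstack([cv2.resize(c[190:275,240:320],None,fx=5,fy=5,interpolation=2),cv2.resize(b[130:215,212:290],None,fx=5,fy=5,interpolation=2)]))
```

```text
10.225 [0.50445429 0.15120092 0.0506204 ] [[297.64627    230.85078142]] [[232.36452936 168.50847935]]
```

View pics/p1.png

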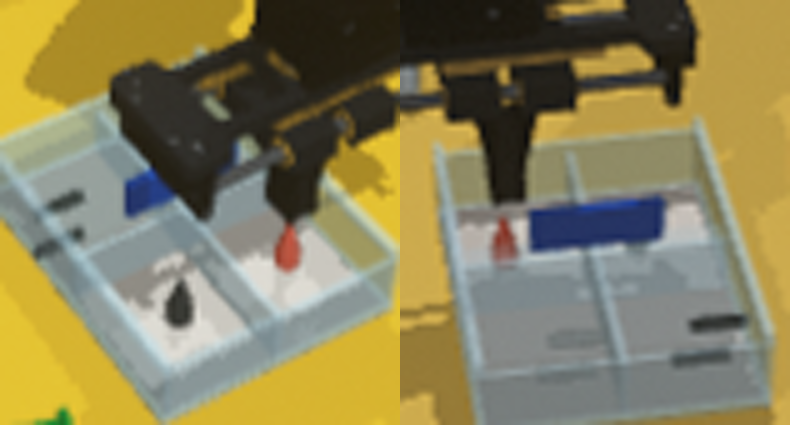

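The fingertips are right over the rose tip in both views: tip at scene-crop (289,225), side-crop (504,220). The rib is at the open end. Holding there.

>>> servo_tool([
  [[0,0,0,0,0,0,0],[0,0,0,0,0,0,0],[0,0,0,0,0,0,0],[0,0,0,0,0,0,0],[0,0,0,0,0,0,0]],
])

```text
time: 10.85
position: [0.5044, 0.1512, 0.0506]
tool_rot: [0.06, 1.57, -0.06]
ft_force: [0.1, 1.5, -0.5]
grip_width: 0.009
```

>>> servo_tool([
  [[0,0,0,0,0,0,0],[0,0,0,0,0,0,0],[0,0,0,0,0,0,0],[0,0,0,0,0,0,0],[0,0,0,0,0,0,0]],
])

```text
time: 11.48
position: [0.5044, 0.1512, 0.0506]
tool_rot: [0.06, 1.57, -0.06]
ft_force: [1.3, -0.1, -0.6]
grip_width: 0.006
```

>>> servo_tool([
  [[0,0,0,0,0,0,0],[0,0,0,0,0,0,0],[0,0,0,0,0,0,0],[0,0,0,0,0,0,0],[0,0,0,0,0,0,0]],
])

```text
time: 12.1
position: [0.5045, 0.1512, 0.0506]
tool_rot: [0.06, 1.57, -0.06]
ft_force: [-0.1, 0.2, -0.5]
grip_width: 0.009
```

>>> servo_tool([
  [[0,0,0,0,0,0,0],[0,0,0,0,0,0,0],[0,0,0,0,0,0,0],[0,0,0,0,0,0,0],[0,0,0,0,0,0,0]],
])

```text
time: 12.72
position: [0.5045, 0.1512, 0.0506]
tool_rot: [0.06, 1.57, -0.06]
ft_force: [0.8, 0.7, -0.9]
grip_width: 0.005
```

>>> servo_tool([
  [[0,0,0,-20,0,0,0],[0,0,0,-55,0,0,0],[0,0,0,-95,0,0,0],[0,0,0,-135,0,0,0],[0,0,0,-150,0,0,0]],
])

```text
time: 13.35
position: [0.5057, 0.1516, 0.2032]
tool_rot: [0.062, 1.566, -0.058]
ft_force: [0.7, 0.4, 0.1]
grip_width: 0.008
```

```bash
python3 go.py .6204 -.2242 .20
```

```text
t 13.35 pos [0.5057 0.1516 0.2032] F [0.72 0.36 0.09] grip 0.008
turn [ 0.1  0.2 -0.1] shift mm [   2.9 -365.9  143. ]
```

>>> servo_tool([
  [[0,0,0,0,-30,12,0],[0,0,0,0,-75,29,0],[0,0,0,0,-120,47,0],[0,0,0,0,-165,65,0],[0,0,0,0,-210,82,0]],
])

```text
time: 13.98
position: [0.57, -0.0658, 0.1995]
tool_rot: [0.06, 1.571, -0.06]
ft_force: [0.5, 0.0, -0.1]
grip_width: 0.008
```

>>> servo_tool([
  [[0,0,0,0,-45,17,0],[0,0,0,0,-85,33,0],[0,0,0,0,-120,47,0],[0,0,0,0,-145,57,0],[0,0,0,0,-156,61,0]],
])

```text
time: 14.6
position: [0.6184, -0.2265, 0.1992]
tool_rot: [0.061, 1.572, -0.062]
ft_force: [-0.1, -0.3, 0.3]
grip_width: 0.003
```

>>> servo_tool([
  [[0,0,0,0,0,0,0],[0,0,0,0,0,0,0]],
])

```text
time: 14.85
position: [0.6192, -0.2229, 0.2003]
tool_rot: [0.06, 1.57, -0.057]
ft_force: [-0.0, -1.0, -0.2]
grip_width: 0.002
```

```bash
python3 go.py .6204 -.2242 .13
```

```text
t 14.85 pos [ 0.6192 -0.2229  0.2003] F [-0.02 -0.97 -0.19] grip 0.002
turn [ 0.2 -0.  -0.1] shift mm [70.3 -1.4  1.3]
```

Descending to z ≈0.135 first, then I'll check alignment.

>>> servo_tool([
  [[0,0,0,18,0,0,0],[0,0,0,36,-1,1,0],[0,0,0,50,-1,1,0],[0,0,0,60,-1,1,0],[0,0,0,65,-1,1,0]],
])

```text
time: 15.48
position: [0.6198, -0.2256, 0.1346]
tool_rot: [0.06, 1.571, -0.06]
ft_force: [-0.5, 0.1, 0.4]
grip_width: 0.003
```

>>> servo_tool([
  [[0,0,0,2,0,0,0],[0,0,0,4,0,0,0],[0,0,0,4,0,0,0],[0,0,0,4,0,0,0]],
])

```text
time: 15.98
position: [0.6202, -0.2258, 0.1319]
tool_rot: [0.06, 1.569, -0.06]
ft_force: [-0.3, 0.9, -0.6]
grip_width: 0.005
```

Run:
```python
from h import *
b=vision.get_image('side')[:,:,::-1].copy();c=vision.get_image('scene')[:,:,::-1].copy()
S,D=vision.camera_info('scene'),vision.camera_info('side');s=ctrl.get_state();print(s['time'],s['position'],proj(S,s['position']),proj(D,s['position']))
cv2.imwrite('pics/p2.png',np.hstack([cv2.resize(c[135:205,160:240],None,fx=5,fy=5,interpolation=2),cv2.resize(b[220:290,290:365],None,fx=5,fy=5,interpolation=2)]))
```

```text
16.075 [ 0.62019759 -0.22574726  0.13181645] [[189.84550271 155.91360163]] [[327.77692667 237.25589985]]
```

View pics/p2.png

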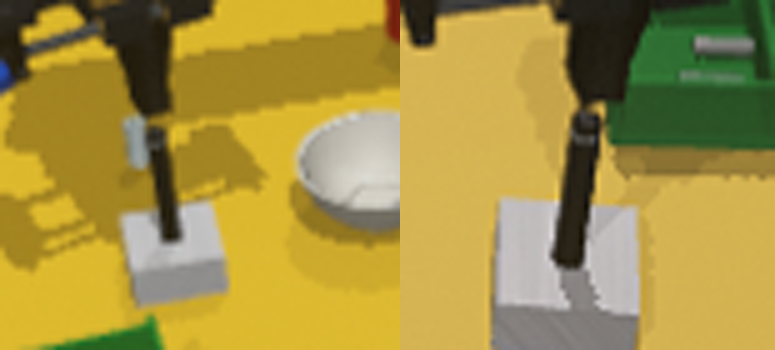

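Both views show the fingertips over the mouth: mouth at scene-crop (155,133), side-crop (586,118), with the fingers perhaps 1–2 mm too far +x. I'll make a small trim, then hold.

>>> servo_tool([
  [[0,0,0,1,0.5,-0.5,0],[0,0,0,2,1,-1,0],[0,0,0,3,1,-1.5,0],[0,0,0,3,1,-1.5,0],[0,0,0,3,1,-1.5,0]],
])

```text
time: 16.7
position: [0.6186, -0.2246, 0.1286]
tool_rot: [0.06, 1.57, -0.06]
ft_force: [1.0, -0.5, 0.9]
grip_width: 0.004
```

>>> servo_tool([
  [[0,0,0,0,0,0,0],[0,0,0,0,0,0,0],[0,0,0,0,0,0,0],[0,0,0,0,0,0,0],[0,0,0,0,0,0,0]],
])

```text
time: 17.32
position: [0.6186, -0.2246, 0.1286]
tool_rot: [0.06, 1.57, -0.06]
ft_force: [0.2, 0.5, -1.5]
grip_width: 0.004
```

>>> servo_tool([
  [[0,0,0,0,0,0,0],[0,0,0,0,0,0,0],[0,0,0,0,0,0,0],[0,0,0,0,0,0,0],[0,0,0,0,0,0,0]],
])

```text
time: 17.95
position: [0.6186, -0.2246, 0.1286]
tool_rot: [0.06, 1.57, -0.06]
ft_force: [0.3, -0.9, -0.1]
grip_width: 0.006
```

>>> servo_tool([
  [[0,0,0,0,0,0,0],[0,0,0,0,0,0,0],[0,0,0,0,0,0,0],[0,0,0,0,0,0,0],[0,0,0,0,0,0,0]],
])

```text
time: 18.58
position: [0.6186, -0.2246, 0.1286]
tool_rot: [0.06, 1.57, -0.06]
ft_force: [-0.0, -0.3, -0.1]
grip_width: 0.002
```

>>> servo_tool([
  [[0,0,0,0,0,0,0],[0,0,0,0,0,0,0],[0,0,0,0,0,0,0],[0,0,0,0,0,0,0],[0,0,0,0,0,0,0]],
])

```text
time: 19.2
position: [0.6186, -0.2246, 0.1286]
tool_rot: [0.06, 1.57, -0.06]
ft_force: [-0.2, 0.0, 0.9]
grip_width: 0.005
```

>>> servo_tool([
  [[0,0,0,-15,0,0,0],[0,0,0,-45,0,0,0],[0,0,0,-80,0,0,0],[0,0,0,-110,0,0,0],[0,0,0,-120,0,0,0]],
])

```text
time: 19.82
position: [0.6196, -0.2254, 0.2519]
tool_rot: [0.059, 1.565, -0.061]
ft_force: [0.2, 0.3, -0.1]
grip_width: 0.008
```

>>> servo_tool([
  [[0,0,0,0,0,0,0],[0,0,0,0,0,0,0],[0,0,0,0,0,0,0],[0,0,0,0,0,0,0]],
])

```text
time: 20.32
position: [0.6183, -0.2245, 0.2477]
tool_rot: [0.06, 1.571, -0.06]
ft_force: [-0.7, 0.8, -0.2]
grip_width: 0.009
```

Run:
```python
from h import *
s=ctrl.get_state();print(s['time'],s['position'],s['ft_force'])
b=vision.get_image('side')[:,:,::-1].copy()
cv2.imwrite('pics/f.png',cv2.resize(b[135:310,205:405],None,fx=3.4,fy=3.4,interpolation=2))
```

```text
20.325 [ 0.61832147 -0.22445289  0.24771473] [-0.68720108  0.7871775  -0.19711642]
```

View pics/f.png

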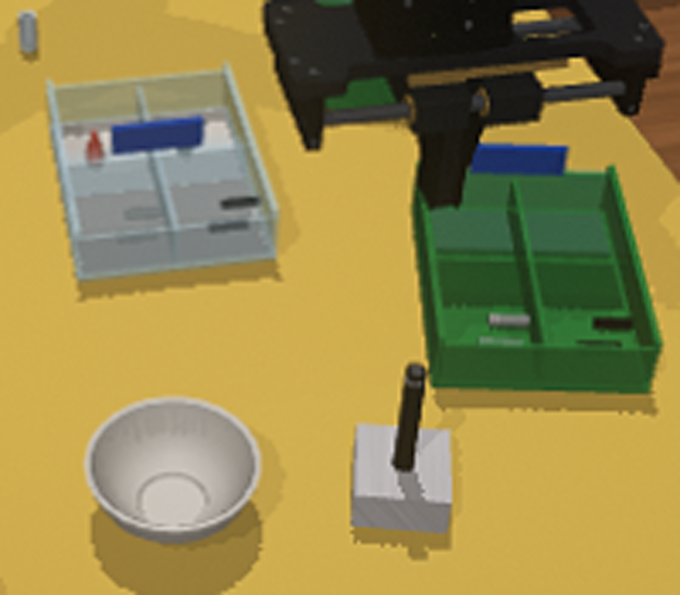

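The door is still open (rib at crop (158,135)). The rose tip is standing at (94,147), the barrel and bowl haven't moved, and the hand is well clear at z 0.25. Handing in.

```bash
python3 -c "
from bench import close_job
print(close_job())"
```

```text
the job is handed in; nothing more can be done
None
```

I pushed the door open, pointed at the rose-gold tip, then at the barrel mouth, and handed the job in at about 20 s of the 64 s allowed.

- **Door:** I pushed it with shut fingers by the blue rib until it hit its stop. The position stayed still while the force rose to 8.4 N, the highest reading in the job.
- **Rose-gold tip:** I held the fingertips about 17 mm above it for roughly 3 s.
- **Barrel mouth:** I held about 16 mm above it for roughly 2.5 s, then raised the hand to z 0.25 m.

**Last checks:** the final side picture shows the door still open, the rose tip upright, and the barrel, block and bowl in place. The hand was clear, with only noise-level force (about 1 N).

**Small disagreements and gaps:**
- The position estimates for the rose tip differed between views by 1–3 mm. I used a middle value.
- At the barrel, the side view showed the fingers about 1–2 mm too far +x, so I moved them 1.5 mm before the hold.
- The rib hid the dark tip in the last picture. It was last seen standing during the hold over the rose tip.
- I did not re-check the two sleeves separately. The hand did not go near them at table height.

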